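# Tip the laptop supply into its cradle and push it home

## Task

The black laptop power supply stands on end in front of the mouth of its orange cradle. Push its upper part with the fingertips so that it tips over into the cradle and lies flat on the table between the cheeks, then push it along until its end meets the cradle's end wall. Use the fingers for pushing only: do not lift the supply, and leave the bottle, the yellow tube and the tape roll where they are.

Things in the scene. Friction and masses are not known exactly. Their poses are not given: they have to be found in the camera images.
- supply: black box-shaped laptop power supply, no cable, 112 x 50 x 30 mm, 0.17 to 0.34 kg, loose. Origin: centre of its 112 x 50 mm underside; z out of the opposite broad face, y along the length (ends at -56 and +56 mm), x across. It starts on its y = -56 mm end (y up, origin 56 mm high), underside facing the cradle. Lying rightly: z up, origin at table height, y along the cradle's x axis
- supply_back (a point): a point on the supply's back (the broad face away from the cradle), mid-width, 96 mm above the table at the start, 16 mm below the top: pushed here toward the cradle, the supply tips about its foot edge, passes its balance at about 15 degrees and falls by itself
- supply_foot (a point): middle of the supply's foot edge, between underside and y = -56 mm end, on the table. At the start it lies 85 to 125 mm before the cradle's origin, 2 mm or less off its centre line, the supply square to the cradle within 3 degrees. After tipping it marks the rear end, the one to push
- cradle: orange printed holder screwed to the table, no floor. Origin on the table, mid-channel; x runs from the mouth to the end wall, z up. Two cheeks 5 mm thick, 20 mm high, 64 mm apart inside, straight from x = -30 to +56 mm, then flaring to an 80 mm wide mouth at x = -53 mm. With the supply home, its origin is at x = -6 mm and its rear end at x = -62 mm, outside the mouth. Ears reach y = -56 and +56 mm
- cradle_stop (a point): middle of the inner face of the cradle's end wall, at cradle x = +50 mm, 12 mm above the table; the wall is 24 mm high and 6 mm thick and stops the supply's end
- flux_bottle: small brown dropper bottle, 33 mm across, 102 mm high, loose, to be left alone; origin under its centre
- yellow_cup: yellow printed tube with foot flange, 58 x 63 mm, 85 mm high, loose, to be left alone; origin under its centre
- tape_kapton: roll of amber tape lying flat, 57 mm across, 12 mm high, loose, to be left alone; origin under its centre
Not all that is in view belongs to the job. Of the things that look like the cradle, the middle-sized one is meant. What is shaped like the supply but purple is not meant.

How it is judged:
By the outcome, as a careful person would: the job done as asked, in the order asked, and still so for the second after the job is handed in, with the robot touching nothing.
It also fails if it takes over 48 s, if anything falls off the work surface, if the arm or the gripper's body presses on something with over 40 N, if the wrist force passes 120 N, or if a joint passes its speed limit or range.

## Robot

A 7-joint arm with a two-finger parallel gripper is mounted at the origin on a cart in front of the work surface, level with it; the furniture and walls round the work are solid. World frame = base frame: x ahead of the robot, y to its left, z up, the work surface at z = 0. Lengths are in m, angles in rad, forces in N, time in s.
With the tool pointing down it reaches from about 0.425 to 0.925 m from the base axis. Payload 6.8 kg.
Tool frame: the origin (TCP) lies at the very end of the fingers, on their centre line; the grasp point (between the pads) lies 19 mm behind it (bot.grasp_offset is the distance from the TCP to the grasp point, in m); z points along the fingers, y is the direction in which the jaws open and shut (so a half turn about z gives the same grasp; the last joint's range is limited). The gripper opens to 85 mm and grips with 20 to 120 N. Pads are 22 mm wide; open, the fingers measure 114 mm over their backs; the gripper's body (76 mm by 85 mm) begins 54 mm behind the grasp point. The pads swing forward as they close: fully open they stand 13 mm farther back than shut.
Start: joints at [1.235, 0.477, 0.022, 1.555, -0.011, 1.109, -0.083], TCP at [0.152, -0.658, 0.231] pointing down, gripper open.
Joint ranges: [-2.96, 2.96], [-0.34, 2.1], [-1.41, 1.46], [0.24, 2.44], [-1.37, 4.51], [0.17, 1.92], [-2.96, 2.96]. Speed limits (rad/s): [2.39, 2.39, 3.14, 3.14, 3.14, 3.14, 3.14].

## Interface

Orientations are given as a unit quaternion [w, x, y, z].
In Python, from station import monitor, cams, bot, finder gives the robot as it stands.
- The arm moves only by the tool jog_arm, never from a script. Its argument "plan" is a list of rows, each an object of numbers: "x", "y", "z": the shift along the tool's x, y, z as a fraction of full scale; "wx", "wy", "wz": the turn, a rotation vector about the tool's x, y, z as a fraction of full scale. A call has 1 to 12 rows; each row is the pose to reach, as a shift and turn from the pose measured when the call began, along the tool's axes at that moment, turning the shorter way round; what a row does not reach only later rows make up. Full scale, the value 1, is 20 cm for a shift and 180 degrees for a turn. A row lasts 1/12 s, in which the tool goes at most 41.7 mm and 7.16 degrees, less where a joint would pass 70% of its speed; a pose out of reach is approached as far as the arm can. A call with a number of a shift or a turn outside -1 to 1 is refused whole. A call with a gripper value outside its range is refused whole. "hand" is the opening, from -1 (shut) to 1 (fully open), set as the call begins (left out, the last holds). The fingers move at their own pace and stop on an object; "grip_force" is the grip in N (left out, the last holds). Time passes only in rows, so rows that repeat a pose let the fingers close. It gives the time, the measured TCP pose, the force and the opening at its end, in the units of the state.
- monitor.get_obs(): the state, without advancing time (a new reading comes with each control period).
- cams.read_camera(name): name is "scene" or "side" or "wrist"; returns the picture (420x560x3 uint8, red, green, blue); there is no depth.
- cams.get_calibration(name): a dict with "fx", "fy", "cx", "cy" (pixels), "extrinsics" (4x4, takes a point from world to camera coordinates). Camera axes: x right, y down, z forward; pixel columns grow to the right and rows downward; lengths in m; the calibration is good to about 2 mm. A picture is of the moment at which its call begins: read the wrist's pose just before it. get_calibration takes no time and is no camera call; for the wrist camera it gives the pose at the moment of the call.
- bot.hand_in(): hands the job in, once; it reports no verdict.
Trained networks look in the newest picture that a camera, given by its name, has taken for a name from the list of things; names that differ only in an ending like _2 or _b are one class to them, and where a whole thing is asked for, a point or a joint stands for the part that bears it (a point fixed in the world has none). Each returns a list of dicts, best first, with "confidence" (0 to 1); they miss things now and then, are a little off and sometimes report something else, mostly with a low value. They report only what shows in the picture. A call takes as long as a camera call. They do not tell look-alikes from the thing itself.
- finder.find_in(camera, target): "bbox" ([left, top, width, height] in pixels, round what is visible of it).
- finder.place_of(camera, target): "location" ([column, row] in pixels: a listed point, or the origin of a listed thing).
The state is a dict: "t": time; "q": joint angles; "joint_vel": joint speeds; "joint_torque": joint torques, N m; "eef_pos": TCP position; "tool_rot": TCP orientation; "contact_force": force on the tool from outside, world axes, zero at the start; "torque": the same for the moment, N m; "gripper_width": opening from 0.0 (shut) to 1.0 (fully open).
Only numpy, scipy, OpenCV 4.12 (cv2) and the standard library are available. Lean on these libraries where they do the work, as an engineer would, in place of code of your own. Each camera call takes 0.05 s, during which the arm holds its last target. There are 200 camera calls.

## Working session

There is one attempt and no reset: what is moved stays moved. The work goes in short steps, Python scripts to look and compute and a tool call to move; the robot and the scene stay as the last step left them, time stands still between calls to the robot, and variables do not carry over. Pictures are saved under pics/ and viewed, about 8 in all and at most 12, crops included, and the job is handed in when it is done.

Besides the shell and the picture viewer there is one more tool, called after "Request:" as a command line: name --argument value ..., lists and objects as JSON in quotes. jog_arm: Moves the arm, as the interface text tells. Shift numbers are shares of 20 cm and turn numbers shares of 180 degrees, none past 1 either way. Its arguments: {"type":"object","properties":{"plan":{"type":"array","items":{"type":"object","properties":{"x":{"type":"number","minimum":-1,"maximum":1},"y":{"type":"number","minimum":-1,"maximum":1},"z":{"type":"number","minimum":-1,"maximum":1},"wx":{"type":"number","minimum":-1,"maximum":1},"wy":{"type":"number","minimum":-1,"maximum":1},"wz":{"type":"number","minimum":-1,"maximum":1}}}},"hand":{"type":"number"},"grip_force":{"type":"number"}},"required":["plan"]}

```bash
mkdir -p pics
cat > h.py <<'E'
import numpy as np,cv2
from station import monitor,cams,bot,finder
def snap(n,f):
    im=cams.read_camera(n); cv2.imwrite('pics/'+f,im[:,:,::-1]); return im
def ray(n,px,z):
    c=cams.get_calibration(n);E=np.array(c['extrinsics']);R=E[:3,:3];t=E[:3,3]
    d=R.T@np.array([(px[0]-c['cx'])/c['fx'],(px[1]-c['cy'])/c['fy'],1]);o=-R.T@t
    return o+d*(z-o[2])/d[2]
def proj(n,p):
    c=cams.get_calibration(n);E=np.array(c['extrinsics']);q=E[:3,:3]@np.array(p)+E[:3,3]
    return np.array([c['fx']*q[0]/q[2]+c['cx'],c['fy']*q[1]/q[2]+c['cy']])
E
python3 - <<'E'
from h import *
np.set_printoptions(precision=3,suppress=True)
o=monitor.get_obs();print(o['t'],o['eef_pos'],o['tool_rot'])
for n in ('scene','side'):
    snap(n,n+'0.png')
    for t in ['supply','supply_back','supply_foot','cradle','cradle_stop']:
        z={'supply':.056,'supply_back':.096,'cradle_stop':.012}.get(t,0)
        for r in finder.place_of(n,t): print(n,t,r['location'],round(r['confidence'],2),ray(n,r['location'],z))
print(monitor.get_obs()['t'])
E
```

```text
0.0 [ 0.152 -0.657  0.23 ] [-0.001  0.994  0.114 -0.   ]
scene supply [361.6, 234.4] 0.77 [ 0.368 -0.062  0.056]
scene supply [281.3, 191.8] 0.56 [ 0.651 -0.103  0.056]
scene supply_back [353.8, 218.0] 0.95 [ 0.382 -0.049  0.096]
scene supply_back [288.3, 176.4] 0.63 [ 0.642 -0.121  0.096]
scene supply_back [281.2, 216.9] 0.21 [0.498 0.052 0.096]
scene supply_foot [360.8, 253.1] 0.62 [ 0.375 -0.075  0.   ]
scene supply_foot [281.8, 216.7] 0.57 [ 0.628 -0.081  0.   ]
scene cradle [288.3, 284.0] 0.6 [0.412 0.122 0.   ]
scene cradle [267.4, 233.0] 0.59 [0.594 0.004 0.   ]
scene cradle [313.2, 200.1] 0.56 [ 0.635 -0.211  0.   ]
scene cradle_stop [251.5, 233.6] 0.82 [0.604 0.047 0.012]
scene cradle_stop [285.8, 297.5] 0.7 [0.373 0.169 0.012]
scene cradle_stop [286.8, 176.8] 0.7 [ 0.784 -0.262  0.012]
scene cradle_stop [312.6, 201.5] 0.62 [ 0.614 -0.184  0.012]
side supply [227.6, 291.1] 0.89 [ 0.375 -0.065  0.056]
side supply [354.4, 243.9] 0.73 [ 0.641 -0.09   0.056]
side supply_back [365.6, 234.2] 0.94 [ 0.649 -0.108  0.096]
side supply_back [219.7, 267.5] 0.8 [ 0.376 -0.04   0.096]
side supply_foot [348.1, 257.1] 0.83 [ 0.642 -0.076  0.   ]
side supply_foot [228.9, 312.6] 0.63 [ 0.368 -0.071  0.   ]
side supply_foot [298.2, 225.5] 0.43 [0.601 0.059 0.   ]
side cradle [315.7, 241.5] 0.91 [ 0.608 -0.003  0.   ]
side cradle [390.6, 304.4] 0.84 [ 0.642 -0.212  0.   ]
side cradle [204.6, 240.4] 0.74 [0.398 0.126 0.   ]
side cradle_stop [375.9, 298.1] 0.68 [ 0.62  -0.193  0.012]
side cradle_stop [181.3, 226.5] 0.66 [0.367 0.181 0.012]
0.6
```

View pics/scene0.png

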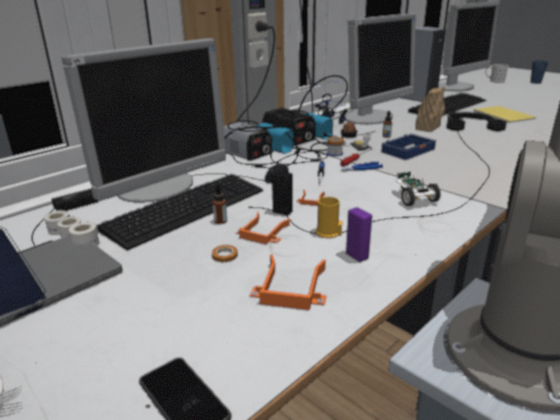

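View pics/side0.png

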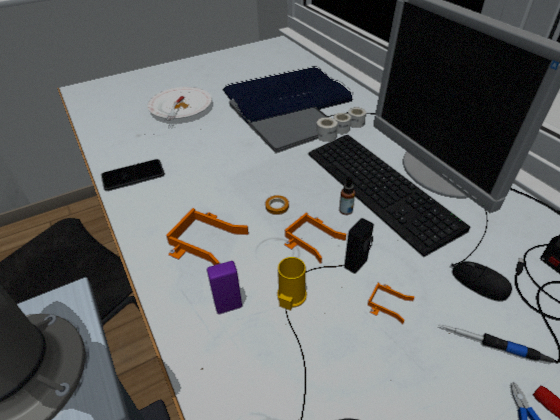

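The cradle look-alikes in the side picture are the large one at (205,240), the middle-sized one at (316,240) and the small one at (390,303). The supply-shaped boxes are the purple one at (225,288) and the black one at (358,245). I choose the black box and the middle cradle, and will check both in a close crop.

Run:
```python
from h import *
np.set_printoptions(precision=3,suppress=True)
a=cv2.imread('pics/side0.png')[180:330,250:430]
cv2.imwrite('pics/crop.png',cv2.resize(a,None,fx=4,fy=4,interpolation=cv2.INTER_CUBIC))
for n in ('scene','side'):
    cams.read_camera(n)
    for t in ['flux_bottle','yellow_cup','tape_kapton']:
        for r in finder.place_of(n,t)[:2]: print(n,t,r['location'],round(r['confidence'],2),ray(n,r['location'],0))
```

```text
scene flux_bottle [221.6, 224.2] 0.58 [0.71  0.051 0.   ]
scene yellow_cup [327.4, 232.9] 0.98 [ 0.489 -0.095  0.   ]
scene tape_kapton [225.4, 253.6] 0.82 [0.595 0.134 0.   ]
side flux_bottle [346.7, 209.5] 0.95 [0.727 0.045 0.   ]
side yellow_cup [293.8, 297.3] 0.93 [ 0.491 -0.104 -0.   ]
side tape_kapton [276.9, 207.4] 0.61 [0.589 0.137 0.   ]
```

View pics/crop.png

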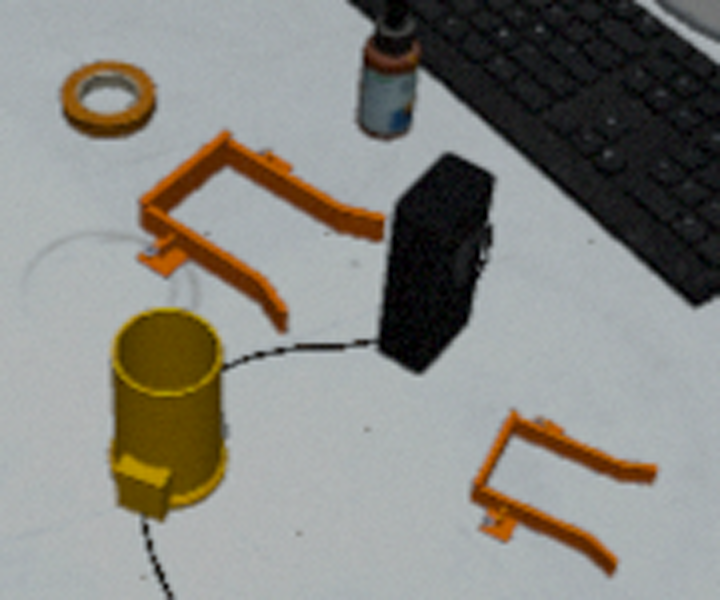

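The crop confirms the choice: the black supply is upright at crop (435,260), its broad face toward the mouth of the middle cradle, whose end wall is at (185,170). The small cradle at (560,490) and the yellow tube at (170,400) stand clear of the push line.

Run:
```python
from h import *
np.set_printoptions(precision=3,suppress=True)
f=lambda u,v,z:ray('side',(u/4+250,v/4+180),z)
A=f(225,135,.024);B=f(145,205,.024);C=f(383,220,.02);D=f(287,320,.02)
e=(A+B)/2;m=(C+D)/2;d=(e-m)[:2];L=np.linalg.norm(d);d/=L
print(A,B,C,D,'len',L,'dir',d,np.degrees(np.arctan2(d[1],d[0])),'origin',m[:2]+d*.053,'or',e[:2]-d*.056)
c=m[:2]+d*.053
S=np.array([.645,-.0835]);print('supply in cradle',d@(S-c),(d[0]*(S-c)[1]-d[1]*(S-c)[0]))
```

```text
[0.623 0.061 0.024] [0.557 0.037 0.024] [ 0.664 -0.036  0.02 ] [ 0.58  -0.067  0.02 ] len 0.10540948075765867 dir [-0.301  0.954] 107.51469664971142 origin [ 0.606 -0.001] or [ 0.607 -0.004]
supply in cradle -0.09055212873141978 -0.012512647819713715
```

Request:
jog_arm --plan '[{"x": 1, "y": -0.59}, {"x": 1, "y": -0.59}, {"x": 1, "y": -0.59}, {"x": 1, "y": -0.59}, {"x": 1, "y": -0.59}, {"x": 1, "y": -0.59}]' --hand -1

```text
invalid input at $.plan[0]: expected keys x, y, z, wx, wy, wz
```

Request:
jog_arm --plan '[{"x": 1, "y": -0.59}, {"x": 1, "y": -0.59}, {"x": 1, "y": -0.59}, {"x": 1, "y": -0.59}, {"x": 1, "y": -0.59}, {"x": 1, "y": -0.59}]'

```text
invalid input at $.plan[0]: expected keys x, y, z, wx, wy, wz
```

Request:
jog_arm --plan '[{"x": 1, "y": -0.59, "z": 0, "wx": 0, "wy": 0, "wz": 0}, {"x": 1, "y": -0.59, "z": 0, "wx": 0, "wy": 0, "wz": 0}, {"x": 1, "y": -0.59, "z": 0, "wx": 0, "wy": 0, "wz": 0}, {"x": 1, "y": -0.59, "z": 0, "wx": 0, "wy": 0, "wz": 0}, {"x": 1, "y": -0.59, "z": 0, "wx": 0, "wy": 0, "wz": 0}, {"x": 1, "y": -0.59, "z": 0, "wx": 0, "wy": 0, "wz": 0}]' --hand -1

```text
t: 1.5
eef_pos: [0.325, -0.4934, 0.2316]
tool_rot: [-0.001, 0.993, 0.116, 0.001]
contact_force: [0.4, 0.5, -0.2]
gripper_width: 0.145
```

Request:
jog_arm --plan '[{"x": 1, "y": -0.59, "z": 0, "wx": 0, "wy": 0, "wz": 0}, {"x": 1, "y": -0.59, "z": 0, "wx": 0, "wy": 0, "wz": 0}, {"x": 1, "y": -0.59, "z": 0, "wx": 0, "wy": 0, "wz": 0}, {"x": 1, "y": -0.59, "z": 0, "wx": 0, "wy": 0, "wz": 0}, {"x": 1, "y": -0.59, "z": 0, "wx": 0, "wy": 0, "wz": 0}, {"x": 1, "y": -0.59, "z": 0, "wx": 0, "wy": 0, "wz": 0}]'

```text
t: 2.0
eef_pos: [0.4952, -0.3287, 0.2324]
tool_rot: [-0.001, 0.993, 0.118, 0.002]
contact_force: [0.5, 0.3, 0.2]
gripper_width: 0.001
```

Request:
jog_arm --plan '[{"x": 0.97, "y": -0.54, "z": 0, "wx": 0, "wy": 0, "wz": -0.02}, {"x": 0.97, "y": -0.54, "z": 0, "wx": 0, "wy": 0, "wz": -0.02}, {"x": 0.97, "y": -0.54, "z": 0, "wx": 0, "wy": 0, "wz": -0.02}, {"x": 0.97, "y": -0.54, "z": 0, "wx": 0, "wy": 0, "wz": -0.02}, {"x": 0.97, "y": -0.54, "z": 0, "wx": 0, "wy": 0, "wz": -0.02}, {"x": 0.97, "y": -0.54, "z": 0, "wx": 0, "wy": 0, "wz": -0.02}, {"x": 0.97, "y": -0.54, "z": 0, "wx": 0, "wy": 0, "wz": -0.02}]'

```text
t: 2.58
eef_pos: [0.6621, -0.1712, 0.2331]
tool_rot: [-0.002, 0.988, 0.153, 0.003]
contact_force: [-0.1, 1.2, 0.6]
gripper_width: 0.004
```

Run:
```python
from h import *
np.set_printoptions(precision=4,suppress=True)
o=monitor.get_obs();print(o['t'],o['eef_pos'],o['tool_rot'])
E=np.array(cams.get_calibration('wrist')['extrinsics']);print(-E[:3,:3].T@E[:3,3],E[2,:3])
snap('wrist','w1.png')
for t in ['supply','supply_back','supply_foot','cradle','cradle_stop']:
    z={'supply':.056,'supply_back':.096,'cradle_stop':.012}.get(t,0)
    for r in finder.place_of('wrist',t)[:3]: print(t,r['location'],round(r['confidence'],2),ray('wrist',r['location'],z))
```

```text
2.5833 [ 0.6621 -0.1712  0.2331] [-0.0025  0.9882  0.1533  0.0032]
[ 0.733  -0.1498  0.3773] [-0.2737 -0.0824 -0.9583]
supply [199.8, 187.1] 0.63 [ 0.6365 -0.0913  0.056 ]
supply_back [219.6, 194.5] 0.8 [ 0.646  -0.1215  0.096 ]
supply_back [96.0, 181.9] 0.57 [ 0.6228 -0.0032  0.096 ]
supply_foot [218.6, 195.0] 0.36 [ 0.6161 -0.1089  0.    ]
cradle [303.6, 206.7] 0.96 [ 0.6336 -0.2221  0.    ]
cradle [95.7, 178.4] 0.68 [0.5909 0.0495 0.    ]
cradle_stop [277.3, 208.7] 0.8 [ 0.6242 -0.1881  0.012 ]
cradle_stop [94.6, 179.5] 0.65 [0.5935 0.0442 0.012 ]
```

View pics/w1.png

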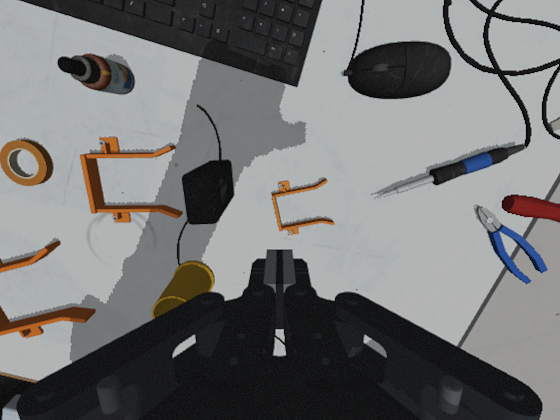

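The wrist view shows the supply at (208,192), the middle cradle at (130,180) opening toward it, and the closed fingers at (280,270), behind and to the right. I'll fit the supply's outline and the cradle's corners.

Run:
```python
from h import *
from scipy.optimize import minimize
np.set_printoptions(precision=4,suppress=True)
im=cv2.imread('pics/w1.png')
P=[ray('wrist',p,z)[:2] for p,z in [((82,157),.024),((95,213),.024),((174,147),.02),((181,215),.02)]]
e=(P[0]+P[1])/2;m=(P[2]+P[3])/2;d=e-m;L=np.linalg.norm(d);d/=L;w=np.linalg.norm(P[2]-P[3])
c=(e+m)/2-d*.0015
print('L',L,'mouth w',w,'deg',np.degrees(np.arctan2(d[1],d[0])),'c',c)
g=im.max(2)<50; g=cv2.morphologyEx(g.astype(np.uint8),cv2.MORPH_OPEN,np.ones((7,7)))
n,lab=cv2.connectedComponents(g);M=(lab==lab[192,208]);ys,xs=np.where(M);print('mask',M.sum(),xs.min(),xs.max(),ys.min(),ys.max())
M=M[100:260,140:270].astype(np.float32)
def sil(p):
    a=p[2];D=np.array([np.cos(a),np.sin(a)]);N=np.array([-D[1],D[0]])
    q=np.array([proj('wrist',[*(p[:2]+s*.015*D+t*.025*N),z]) for s in(-1,1) for t in(-1,1) for z in(0,.112)])
    h=cv2.convexHull(((q-[140,100])*16).astype(np.int32).reshape(-1,1,2))
    I=np.zeros(M.shape,np.uint8);cv2.fillConvexPoly(I,h,1,shift=4);return I
f=lambda p:np.abs(cv2.GaussianBlur(sil(p).astype(np.float32)-M,(5,5),0)).sum()
x0=np.array([*(c-.11*d),np.arctan2(d[1],d[0])])
r=minimize(f,x0,method='Nelder-Mead',options=dict(initial_simplex=x0+np.array([[0,0,0],[.02,0,0],[0,.02,0],[0,0,.2]])))
s=r.x;v=s[:2]-c
print(r.fun,'supply centre',s[:2],np.degrees(s[2]),'in cradle',d@v,d[0]*v[1]-d[1]*v[0])
```

```text
L 0.1086819220953073 mouth w 0.08560173666962209 deg 108.94183476376952 c [ 0.6061 -0.0092]
mask 2582 183 232 160 223
397.2421875 supply centre [ 0.6403 -0.1077] 98.69863172133799 in cradle -0.10426064453967031 -0.0004370219891628793
```

Request:
jog_arm --plan '[{"x": 0, "y": 0, "z": 0.2, "wx": 0, "wy": 0, "wz": -0.007}, {"x": 0, "y": 0, "z": 0.4, "wx": 0, "wy": 0, "wz": -0.007}, {"x": 0, "y": 0, "z": 0.6, "wx": 0, "wy": 0, "wz": -0.007}, {"x": 0, "y": -0.04, "z": 0.72, "wx": 0, "wy": 0, "wz": -0.007}, {"x": 0, "y": -0.08, "z": 0.72, "wx": 0, "wy": 0, "wz": -0.007}, {"x": 0, "y": -0.1, "z": 0.72, "wx": 0, "wy": 0, "wz": -0.007}, {"x": 0, "y": -0.1, "z": 0.72, "wx": 0, "wy": 0, "wz": -0.007}]'

```text
t: 3.47
eef_pos: [0.6533, -0.1599, 0.0918]
tool_rot: [-0.0, 0.987, 0.159, 0.003]
contact_force: [-0.6, -0.3, 1.2]
gripper_width: -0.005
```

Run:
```python
from h import *
np.set_printoptions(precision=4,suppress=True)
o=monitor.get_obs();print(o['t'],o['tool_rot'])
v=o['eef_pos'][:2]-np.array([.6061,-.0092]);d=np.array([-.3245,.9459]);print(d@v,d[0]*v[1]-d[1]*v[0])
a=snap('side','s1.png')[150:330,250:450,::-1];b=snap('scene','c1.png')[130:310,200:400,::-1]
cv2.imwrite('pics/j1.png',cv2.resize(np.hstack([a,b]),None,fx=2,fy=2,interpolation=cv2.INTER_CUBIC))
```

```text
3.4667 [-0.0002  0.9872  0.1592  0.0031]
-0.15789661529911758 0.004233429469394125
```

View pics/j1.png

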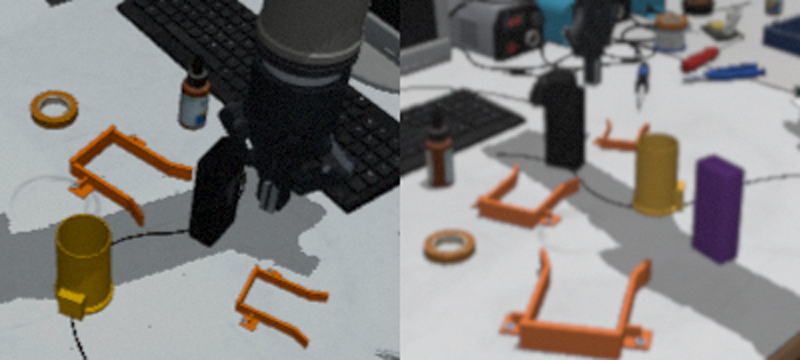

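The fingers are behind the supply at upper-back height (j1 left, around (265,190)). Now the tipping push.

Request:
jog_arm --plan '[{"x": 0.01, "y": -0.03, "z": 0, "wx": 0, "wy": 0, "wz": 0}, {"x": 0.02, "y": -0.06, "z": 0, "wx": 0, "wy": 0, "wz": 0}, {"x": 0.02, "y": -0.09, "z": 0, "wx": 0, "wy": 0, "wz": 0}, {"x": 0.02, "y": -0.11, "z": 0, "wx": 0, "wy": 0, "wz": 0}, {"x": 0.02, "y": -0.13, "z": 0, "wx": 0, "wy": 0, "wz": 0}, {"x": 0.02, "y": -0.15, "z": 0, "wx": 0, "wy": 0, "wz": 0}, {"x": 0.02, "y": -0.17, "z": 0, "wx": 0, "wy": 0, "wz": 0}, {"x": 0.02, "y": -0.19, "z": 0, "wx": 0, "wy": 0, "wz": 0}, {"x": 0.02, "y": -0.21, "z": 0, "wx": 0, "wy": 0, "wz": 0}, {"x": 0.02, "y": -0.23, "z": 0, "wx": 0, "wy": 0, "wz": 0}, {"x": 0.02, "y": -0.25, "z": 0, "wx": 0, "wy": 0, "wz": 0}, {"x": 0.02, "y": -0.27, "z": 0, "wx": 0, "wy": 0, "wz": 0}]'

```text
t: 4.57
eef_pos: [0.6408, -0.1085, 0.0925]
tool_rot: [0.001, 0.987, 0.159, 0.004]
contact_force: [-0.4, -0.3, -0.6]
gripper_width: -0.0
```

```bash
cat > look.py <<'E'
import sys
from h import *
np.set_printoptions(precision=4,suppress=True)
o=monitor.get_obs();print(o['t'],o['eef_pos'],o['tool_rot'])
v=o['eef_pos'][:2]-np.array([.6061,-.0092]);d=np.array([-.3245,.9459]);print(d@v,d[0]*v[1]-d[1]*v[0])
a=snap('side','s.png')[150:330,250:450,::-1];b=snap('scene','c.png')[130:310,200:400,::-1]
cv2.imwrite('pics/'+sys.argv[1],cv2.resize(np.hstack([a,b]),None,fx=2,fy=2,interpolation=cv2.INTER_CUBIC))
for n in('side','scene'):
  for t in('supply','supply_foot'):
    for r in finder.place_of(n,t)[:2]:
      p=ray(n,r['location'],0);v=p[:2]-np.array([.6061,-.0092]);print(n,t,r['confidence'],'cradle xy',d@v,d[0]*v[1]-d[1]*v[0])
E
python3 look.py j2.png
```

```text
4.5667 [ 0.6408 -0.1085  0.0925] [0.0006 0.9873 0.1587 0.0039]
-0.1051688700347686 -0.0006484845956475499
side supply 0.95 cradle xy 0.055933410907266674 0.21395958497448975
side supply 0.83 cradle xy -0.0452746338822298 -0.05210876971418342
side supply_foot 0.9 cradle xy -0.07181683119452045 -0.011715255634402587
scene supply 0.82 cradle xy -0.18511480947419223 -0.06364940037735806
scene supply 0.81 cradle xy -0.06434453952871765 0.22349177920316907
scene supply_foot 0.72 cradle xy 0.013802455981746627 0.2397943666219787
scene supply_foot 0.59 cradle xy -0.08276336703783425 -0.009651672795793265
```

View pics/j2.png

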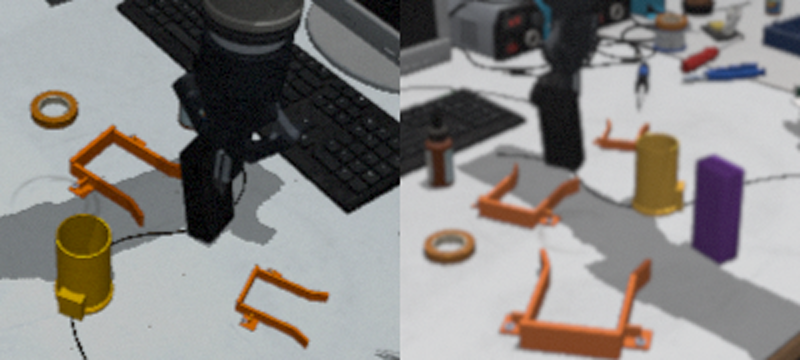

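The supply is leaning a little toward the cradle (left panel, (205,190)) but has not passed its balance. I'll keep pushing.

Request:
jog_arm --plan '[{"x": 0, "y": -0.02, "z": 0, "wx": 0, "wy": 0, "wz": 0}, {"x": 0, "y": -0.04, "z": 0, "wx": 0, "wy": 0, "wz": 0}, {"x": 0, "y": -0.06, "z": 0, "wx": 0, "wy": 0, "wz": 0}, {"x": 0, "y": -0.08, "z": 0, "wx": 0, "wy": 0, "wz": 0}, {"x": 0, "y": -0.1, "z": 0, "wx": 0, "wy": 0, "wz": 0}, {"x": 0, "y": -0.12, "z": 0, "wx": 0, "wy": 0, "wz": 0}, {"x": 0, "y": -0.12, "z": 0, "wx": 0, "wy": 0, "wz": 0}, {"x": 0, "y": -0.12, "z": 0, "wx": 0, "wy": 0, "wz": 0}]'

```text
t: 5.53
eef_pos: [0.6335, -0.086, 0.0924]
tool_rot: [0.001, 0.987, 0.159, 0.004]
contact_force: [0.2, -0.5, 0.7]
gripper_width: -0.0
```

```bash
python3 look.py j3.png
```

```text
5.5333 [ 0.6335 -0.086   0.0924] [0.0007 0.9873 0.1588 0.004 ]
-0.08150903407836398 -0.0009582142324319476
side supply 0.6 cradle xy 0.05151476219332984 0.21082483542292016
side supply 0.59 cradle xy -0.023808785713028146 -0.002461046406730118
side supply_foot 0.98 cradle xy 0.011507047873892512 0.23963296781936588
side supply_foot 0.65 cradle xy -0.06715377851461106 -0.011030472574857172
scene supply 0.89 cradle xy -0.01832159439528649 -0.007894336990836522
scene supply 0.71 cradle xy -0.07443060058711455 0.2199703910833401
scene supply_foot 0.73 cradle xy -0.06776318847446282 0.00496953204717112
scene supply_foot 0.7 cradle xy 0.009759421201772978 0.24872319057957742
```

View pics/j3.png

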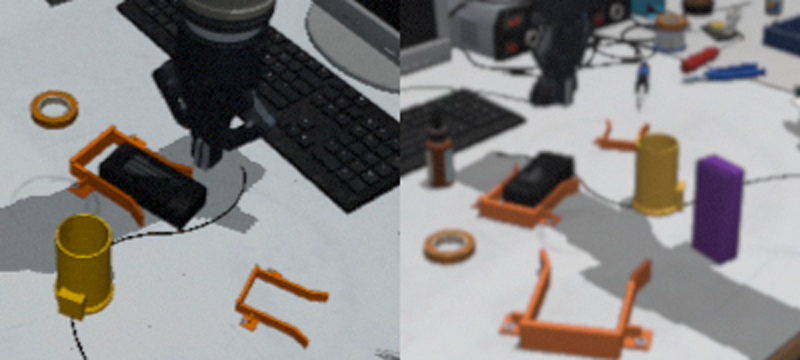

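The supply has tipped and lies flat between the cheeks (left panel, (150,180)), with its rear end still outside by more than the home distance. I'll back off, lower the fingers and push the rear end.

Request:
jog_arm --plan '[{"x": 0, "y": 0.12, "z": 0, "wx": 0, "wy": 0, "wz": 0}, {"x": 0, "y": 0.24, "z": 0, "wx": 0, "wy": 0, "wz": 0}, {"x": 0, "y": 0.24, "z": 0.1, "wx": 0, "wy": 0, "wz": 0}, {"x": 0, "y": 0.24, "z": 0.2, "wx": 0, "wy": 0, "wz": 0}, {"x": 0, "y": 0.24, "z": 0.3, "wx": 0, "wy": 0, "wz": 0}, {"x": 0, "y": 0.24, "z": 0.39, "wx": 0, "wy": 0, "wz": 0}, {"x": 0, "y": 0.24, "z": 0.39, "wx": 0, "wy": 0, "wz": 0}, {"x": 0, "y": 0.24, "z": 0.39, "wx": 0, "wy": 0, "wz": 0}]'

```text
t: 6.5
eef_pos: [0.6484, -0.1324, 0.0137]
tool_rot: [0.0, 0.987, 0.158, 0.003]
contact_force: [-0.2, 0.3, 0.3]
gripper_width: -0.0
```

Run:
```python
from h import *
from scipy.optimize import minimize
np.set_printoptions(precision=4,suppress=True)
o=monitor.get_obs();v=o['eef_pos'][:2]-np.array([.6061,-.0092]);d=np.array([-.3245,.9459]);print(o['t'],o['eef_pos'],d@v,d[0]*v[1]-d[1]*v[0])
im=snap('wrist','w2.png')
for t in ['supply','supply_foot','cradle']:
    for r in finder.place_of('wrist',t)[:2]:
        v=ray('wrist',r['location'],0)[:2]-np.array([.6061,-.0092]);print(t,r['location'],r['confidence'],d@v,d[0]*v[1]-d[1]*v[0])
```

```text
6.5 [ 0.6484 -0.1324  0.0137] -0.13023216184503147 -2.9843215153285696e-05
supply [86.1, 249.5] 0.78 -0.01683486622319715 -0.005065889070392885
supply_foot [181.7, 247.1] 0.82 -0.07361430654903951 -0.0058662087437477695
```

View pics/w2.png

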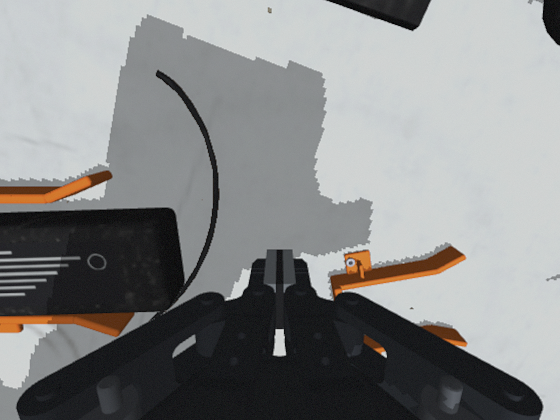

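The wrist view shows the supply lying between the cheeks, its rear end at (180,260), with the fingers right behind its centre line at (280,260). I'll push slowly and watch the force.

Request:
jog_arm --plan '[{"x": 0, "y": -0.05, "z": 0, "wx": 0, "wy": 0, "wz": 0}, {"x": 0, "y": -0.1, "z": 0, "wx": 0, "wy": 0, "wz": 0}, {"x": 0, "y": -0.13, "z": 0, "wx": 0, "wy": 0, "wz": 0}, {"x": 0, "y": -0.15, "z": 0, "wx": 0, "wy": 0, "wz": 0}, {"x": 0, "y": -0.17, "z": 0, "wx": 0, "wy": 0, "wz": 0}, {"x": 0, "y": -0.19, "z": 0, "wx": 0, "wy": 0, "wz": 0}, {"x": 0, "y": -0.21, "z": 0, "wx": 0, "wy": 0, "wz": 0}, {"x": 0, "y": -0.22, "z": 0, "wx": 0, "wy": 0, "wz": 0}, {"x": 0, "y": -0.23, "z": 0, "wx": 0, "wy": 0, "wz": 0}, {"x": 0, "y": -0.24, "z": 0, "wx": 0, "wy": 0, "wz": 0}, {"x": 0, "y": -0.25, "z": 0, "wx": 0, "wy": 0, "wz": 0}]'

```text
t: 7.62
eef_pos: [0.6347, -0.0857, 0.0159]
tool_rot: [0.001, 0.987, 0.158, 0.005]
contact_force: [0.1, -1.7, 0.5]
gripper_width: 0.003
```

Request:
jog_arm --plan '[{"x": 0, "y": -0.01, "z": 0, "wx": 0, "wy": 0, "wz": 0}, {"x": 0, "y": -0.02, "z": 0, "wx": 0, "wy": 0, "wz": 0}]'

```text
t: 7.78
eef_pos: [0.6335, -0.0821, 0.0159]
tool_rot: [0.002, 0.987, 0.158, 0.005]
contact_force: [-0.2, -1.4, 1.0]
gripper_width: -0.0
```

```bash
python3 look.py j4.png
python3 - <<'E'
from h import *
snap('wrist','w3.png');print(monitor.get_obs()['contact_force'])
a=cv2.imread('pics/j4.png')[100:300,:];b=cv2.imread('pics/w3.png')
cv2.imwrite('pics/j5.png',np.vstack([a,cv2.resize(b[100:380],(800,400))]))
E
```

```text
7.7833 [ 0.6335 -0.0821  0.0159] [0.0016 0.9875 0.1576 0.0052]
-0.07782262756735138 -0.0022460660449660427
side supply 0.77 cradle xy 0.05864545596071166 0.21438695187433804
side supply 0.71 cradle xy -0.019382006897617234 -0.004387991011862355
side supply_foot 0.96 cradle xy -0.06247497325678074 -0.013640418154564453
side supply_foot 0.82 cradle xy 0.021083043623310416 0.24406158499791242
scene supply 0.86 cradle xy -0.014334382727149653 -0.016756623241198632
scene supply 0.64 cradle xy -0.08270470914735498 0.21199210210059877
scene supply_foot 0.88 cradle xy -0.05244643417543485 -0.0009694049223982724
scene supply_foot 0.86 cradle xy 0.002166847072301607 0.24484157050695524
[-0.63781464  0.76675678  0.93988636]
```

View pics/j5.png

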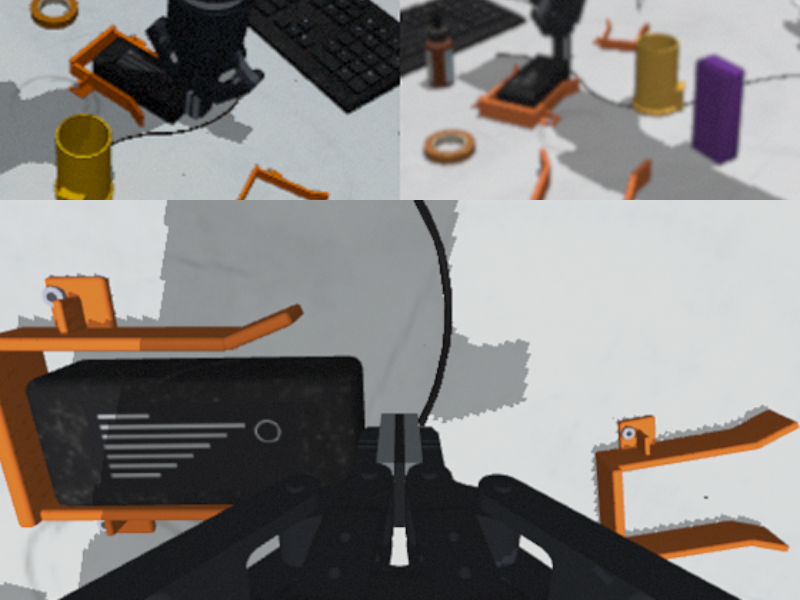

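The supply's front end is close to the end wall (lower panel, about x=35), and the force still shows sliding only. I'll go on in small steps until the force rises.

Request:
jog_arm --plan '[{"x": 0, "y": -0.01, "z": 0, "wx": 0, "wy": 0, "wz": 0}, {"x": 0, "y": -0.015, "z": 0, "wx": 0, "wy": 0, "wz": 0}, {"x": 0, "y": -0.02, "z": 0, "wx": 0, "wy": 0, "wz": 0}]'

```text
t: 8.38
eef_pos: [0.6322, -0.0778, 0.0159]
tool_rot: [0.001, 0.987, 0.158, 0.005]
contact_force: [0.8, -1.6, 0.6]
gripper_width: 0.007
```

Request:
jog_arm --plan '[{"x": 0, "y": -0.01, "z": 0, "wx": 0, "wy": 0, "wz": 0}, {"x": 0, "y": -0.015, "z": 0, "wx": 0, "wy": 0, "wz": 0}, {"x": 0, "y": -0.02, "z": 0, "wx": 0, "wy": 0, "wz": 0}]'

```text
t: 8.63
eef_pos: [0.6309, -0.0739, 0.0158]
tool_rot: [0.001, 0.987, 0.158, 0.005]
contact_force: [0.5, -2.3, -0.7]
gripper_width: -0.003
```

Request:
jog_arm --plan '[{"x": 0, "y": -0.01, "z": 0, "wx": 0, "wy": 0, "wz": 0}, {"x": 0, "y": -0.015, "z": 0, "wx": 0, "wy": 0, "wz": 0}]'

```text
t: 8.8
eef_pos: [0.6299, -0.0707, 0.0158]
tool_rot: [0.001, 0.987, 0.158, 0.005]
contact_force: [-0.3, -1.6, 0.2]
gripper_width: 0.001
```

Request:
jog_arm --plan '[{"x": 0, "y": -0.01, "z": 0, "wx": 0, "wy": 0, "wz": 0}, {"x": 0, "y": -0.015, "z": 0, "wx": 0, "wy": 0, "wz": 0}]'

```text
t: 8.97
eef_pos: [0.6293, -0.0681, 0.0159]
tool_rot: [0.002, 0.987, 0.158, 0.006]
contact_force: [1.2, -4.2, -0.8]
gripper_width: -0.005
```

```bash
python3 look.py j6.png
python3 - <<'E'
from h import *
snap('wrist','w4.png');print(monitor.get_obs()['contact_force'])
a=cv2.imread('pics/j6.png')[100:300,:];b=cv2.imread('pics/w4.png')
cv2.imwrite('pics/j7.png',np.vstack([a,cv2.resize(b[100:380],(800,400))]))
E
```

```text
8.9667 [ 0.6293 -0.0681  0.0159] [0.0017 0.9874 0.1581 0.0056]
-0.06323816304820715 -0.002814357805268286
side supply 0.72 cradle xy 0.008822971298180113 -0.014239994179612369
side supply 0.57 cradle xy 0.07056251928334807 -0.0434340874534464
side supply_foot 0.67 cradle xy 0.015411682574496379 0.24267664276601514
scene supply 0.77 cradle xy 0.012173992113233603 -0.008298581125274136
scene supply 0.66 cradle xy -0.0747029943662715 0.21343695357171183
scene supply_foot 0.85 cradle xy -0.03153050571779889 0.0022487505649174113
scene supply_foot 0.85 cradle xy 0.013206227043522522 0.24928937291208222
[ 2.06934093 -3.74677895  0.0536402 ]
```

View pics/j7.png

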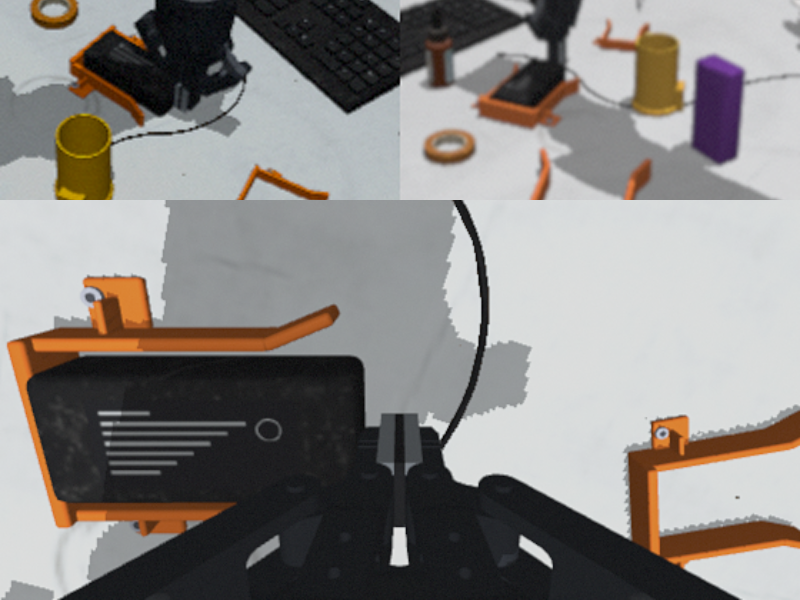

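The supply's front end now reaches the wall in the picture (lower panel, x≈30), and the force is starting to rise. One more small push will confirm contact.

Request:
jog_arm --plan '[{"x": 0, "y": -0.01, "z": 0, "wx": 0, "wy": 0, "wz": 0}, {"x": 0, "y": -0.015, "z": 0, "wx": 0, "wy": 0, "wz": 0}]'

```text
t: 9.48
eef_pos: [0.6291, -0.0679, 0.0162]
tool_rot: [0.003, 0.988, 0.157, 0.006]
contact_force: [4.1, -10.1, -0.1]
gripper_width: 0.0
```

The tool stopped advancing and the force rose to about 11 N, so the supply is against the wall. I'll retreat straight back, then up.

Request:
jog_arm --plan '[{"x": 0, "y": 0.05, "z": 0, "wx": 0, "wy": 0, "wz": 0}, {"x": 0, "y": 0.15, "z": 0, "wx": 0, "wy": 0, "wz": 0}, {"x": 0, "y": 0.25, "z": 0, "wx": 0, "wy": 0, "wz": 0}, {"x": 0, "y": 0.25, "z": -0.2, "wx": 0, "wy": 0, "wz": 0}, {"x": 0, "y": 0.25, "z": -0.4, "wx": 0, "wy": 0, "wz": 0}, {"x": 0, "y": 0.3, "z": -0.6, "wx": 0, "wy": 0, "wz": 0}, {"x": 0, "y": 0.4, "z": -0.8, "wx": 0, "wy": 0, "wz": 0}, {"x": 0, "y": 0.4, "z": -0.9, "wx": 0, "wy": 0, "wz": 0}, {"x": 0, "y": 0.4, "z": -0.9, "wx": 0, "wy": 0, "wz": 0}]'

```text
t: 10.23
eef_pos: [0.6548, -0.1445, 0.2034]
tool_rot: [0.004, 0.988, 0.156, 0.011]
contact_force: [2.0, -0.0, 0.1]
gripper_width: 0.0
```

```bash
python3 look.py j8.png
python3 - <<'E'
from h import *
snap('wrist','w5.png')
a=cv2.imread('pics/j8.png')[60:260,:];b=cv2.imread('pics/w5.png')
cv2.imwrite('pics/j9.png',np.vstack([a,cv2.resize(b[60:260,:400],(800,400),interpolation=cv2.INTER_CUBIC)]))
for n in('scene','side'):
  for t in('flux_bottle','yellow_cup','tape_kapton'):
    for r in finder.place_of(n,t)[:1]: print(n,t,ray(n,r['location'],0))
E
```

```text
10.2333 [ 0.6548 -0.1445  0.2034] [0.0041 0.9877 0.1562 0.0107]
-0.14381554502462557 -0.002105403041540728
side supply 0.73 cradle xy 0.05485400155977061 0.21335391759361322
side supply 0.66 cradle xy 0.004344589426184735 -0.002742815273478202
side supply_foot 0.93 cradle xy -0.04744221898846038 -0.012731219626138612
side supply_foot 0.57 cradle xy 0.021982911043806428 0.24425200211480205
scene supply 0.69 cradle xy -0.07498029730742709 0.2188142805370212
scene supply_foot 0.84 cradle xy -0.044342603379036165 0.002131632050444322
scene supply_foot 0.76 cradle xy 0.019337754703930315 0.24286880019985022
scene flux_bottle [0.71474081 0.05230962 0.        ]
scene yellow_cup [ 0.49413093 -0.10033022  0.        ]
scene tape_kapton [0.59591275 0.13612963 0.        ]
side flux_bottle [0.72498518 0.04772042 0.        ]
side yellow_cup [ 0.48639546 -0.10187711  0.        ]
side tape_kapton [0.5836735  0.13419941 0.        ]
```

View pics/j9.png

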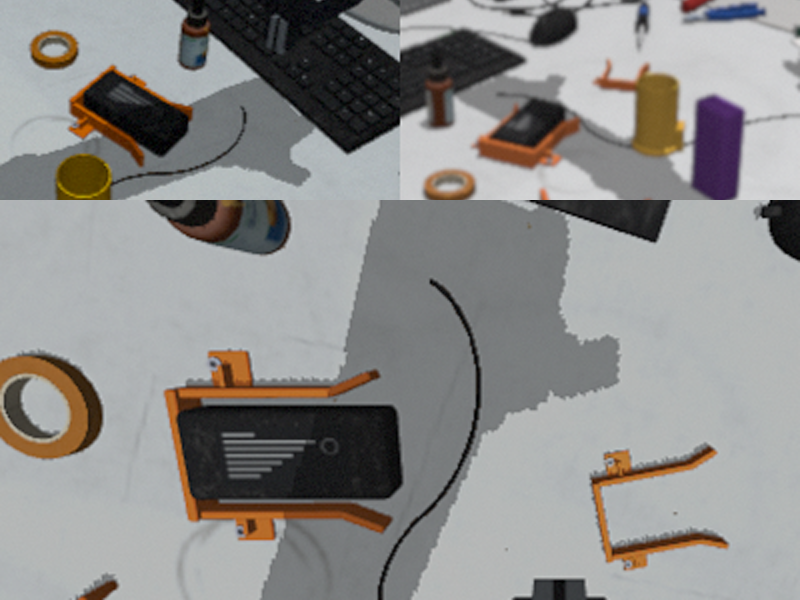

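The supply lies flat between the cheeks with its end at the end wall (lower panel, x≈185). It is square to the cradle, and its rear end is at (400,450). The bottle, tube and tape have not moved, so I'm handing in.

```bash
python3 -c "
from station import bot;print(bot.hand_in())"
```

```text
the job is handed in; nothing more can be done
None
```

The job is done and handed in at about 10.5 s. I tipped the black supply into the middle-sized orange cradle with the closed fingertips. I then pushed its rear end along the table until it met the end wall.

- **Wall contact:** on the last push the tool stopped advancing and the force rose from about 2 N of sliding to about 11 N. The final picture shows the supply flat, square between the cheeks and with its end at the wall.
- **Other things:** the bottle, yellow tube and tape roll measured within about 1 cm of where they started. That is within the scatter of the position finder, and none of them looked moved in the pictures. The gripper was clear of everything at the end.
- **One disagreement:** the finder put the rear end at cradle x of about -45 mm, where -62 mm is expected with the supply home. I put this down to error in the finder and in my cradle origin, since the stop in motion, the force and the pictures all show it against the wall.

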